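# Roll a wear strip flat into a board edge

### The job

Take the hand roller out of its rack and roll it along the top edge of the board in the jig with firm pressure, until all five wear tiles of the strip sit flush with the fixed end blocks. Press the tiles with the roller only, never with the gripper. Then hang the roller back in its rack, upright and at rest, and leave the other tools where they lie.

Things in the scene. Friction and masses are not known exactly. Their poses are not given: they have to be found in the camera images.
- strip_mid (a point): Middle of the wear strip on the top edge of the board, on its centre line, at the FLUSH level (height of the tops of the two fixed end blocks, 80 mm above the worktop). y axis runs along the strip, x across it, z up. Along y: five tiles from -100 to +100 mm (24 mm wide in x), then at either end a fixed end block (20 mm long, 22 mm wide) from 100 to 120 mm.
- rack_top (a point): Fixed plywood rack of the roller: two upright cheeks, 60 mm long in x, 10 mm thick, 57 mm gap between them in y. This point is midway between them, at the height of their tops (76 mm). The hung roller's flange rests on both tops, wheel in the gap, roller x axis along the rack's x (either way round), handle straight above this point, roller_handle 34 mm above it.
- roller_handle (a point): Hand roller, loose, about 0.28 kg, upright in the rack at the start. This point: centre of its square upright wooden handle, 26 x 26 mm, 56 mm tall (28 mm below to 28 mm above). Under the handle a steel flange 46 (x) x 70 (y) x 6 mm, top 28 mm and underside 34 mm below this point. The wheel's lowest point is 96 mm below it. Rolls along its own y axis; z points up the handle.
- wheel (a joint): Turn of the roller's rubber wheel (48 mm diameter, 30 mm wide, axle along the roller's x, 72 mm below roller_handle, in a steel fork 43 mm wide in x). Rad, 0 at the start, turns freely both ways, 24 mm of rolling per rad. Pressing the wheel down with 12 to 20 N while rolling seats the tiles.
- tile0 (a joint): How far this wear tile (dark wood, 38.5 mm long, 24 mm wide, 8 mm thick) is pressed down, m; its centre lies at y = -80 mm in strip_mid. 0: stands 4 mm above the end blocks; 0.004: flush, against its stop. Tight barbs: it takes about 8 N straight down to move and stays where it is left. Starts 2.5 to 4 mm proud.
- tile1 (a joint): How far this wear tile (dark wood, 38.5 mm long, 24 mm wide, 8 mm thick) is pressed down, m; its centre lies at y = -40 mm in strip_mid. 0: stands 4 mm above the end blocks; 0.004: flush, against its stop. Tight barbs: it takes about 8 N straight down to move and stays where it is left. Starts 2.5 to 4 mm proud.
- tile2 (a joint): How far this wear tile (dark wood, 38.5 mm long, 24 mm wide, 8 mm thick) is pressed down, m; its centre lies at y = 0 mm in strip_mid. 0: stands 4 mm above the end blocks; 0.004: flush, against its stop. Tight barbs: it takes about 8 N straight down to move and stays where it is left. Starts 2.5 to 4 mm proud.
- tile3 (a joint): How far this wear tile (dark wood, 38.5 mm long, 24 mm wide, 8 mm thick) is pressed down, m; its centre lies at y = 40 mm in strip_mid. 0: stands 4 mm above the end blocks; 0.004: flush, against its stop. Tight barbs: it takes about 8 N straight down to move and stays where it is left. Starts 2.5 to 4 mm proud.
- tile4 (a joint): How far this wear tile (dark wood, 38.5 mm long, 24 mm wide, 8 mm thick) is pressed down, m; its centre lies at y = 80 mm in strip_mid. 0: stands 4 mm above the end blocks; 0.004: flush, against its stop. Tight barbs: it takes about 8 N straight down to move and stays where it is left. Starts 2.5 to 4 mm proud.
- screwdriver_mid (a point): Bystander: a screwdriver with a red handle, 214 mm long (along y), lying behind the work; its centre.
- tape_mid (a point): Bystander: a roll of masking tape, 72 mm diameter, 24 mm high, lying behind the work; its centre.
- roller: The same hand roller as a whole; origin under the wheel, 96 mm below roller_handle, same axes.
- jig: Fixed plywood jig (base 100 x 250 mm) holding a light wooden board on edge (240 mm long, 22 mm thick) with the tiles on its top edge. Origin on the worktop, 80 mm below strip_mid, same axes. Wooden clamp cheeks and small steel screws beside the board reach only 44 mm above the worktop.
Mind the look-alikes: they are no part of the job. Leave any green or turquoise look-alike of the roller alone.

How it is judged:
By the outcome, as a careful person would: the job done as asked, in the order asked, and still so for the second after the job is handed in, with the robot touching nothing.
It also fails if it takes over 61 s, if anything falls off the work surface, if the arm or the gripper's body presses on something with over 40 N, if the wrist force passes 120 N, or if a joint passes its speed limit or range.

### The arm

A 6-joint arm with a two-finger parallel gripper is mounted at the origin on a cart in front of the work surface, level with it; the furniture and walls round the work are solid. World frame = base frame: x ahead of the robot, y to its left, z up, the work surface at z = 0. Lengths are in m, angles in degrees, forces in N, time in s.
With the tool pointing down it reaches from about 0.35 to 0.875 m from the base axis. Payload 4.2 kg.
Tool frame: the origin (TCP) lies on the centre line of the jaws, within the pads' length; the fingertips stand 25 mm ahead of it and the grasp point (between the pads) lies 6 mm ahead of it; z points along the fingers, y is the line along which they close (so a half turn about z gives the same grasp; the last joint's range is limited). The gripper opens to 87 mm and grips with 3 to 60 N. Pads are 19 mm wide; open, the fingers measure 117 mm over their backs; the gripper's body (75 mm by 190 mm) begins 51 mm behind the grasp point.
Start: joints at [81.738, 22.042, 0.453, 0, -68.411, -14.817], TCP at [0.245, 0.575, 0.214] pointing down, gripper open.
Joint ranges: [-179.83, 179.83], [-69.29, 118.12], [-61.27, 80.66], [-181.25, 117.63], [-171.15, -9.14], [-177.46, 177.46]. Speed limits (degrees/s): [159.86, 159.86, 180, 180, 180, 180].

### API

Orientations are given as a 3x3 rotation matrix whose columns are the frame's x, y, z axes.
In Python, from station import r gives the robot as it stands.
- The arm moves only by the tool move_arm, never from a script. Its argument "series" is a list of rows, each an object with "grip": the opening, from 0 (shut) to 1 (fully open); "xyz": the shift along the tool's x, y, z in mm, a list of three; "angular": the turn, a rotation vector about the tool's x, y, z in rad, a list of three. A call has 1 to 10 rows; each row is the pose to reach, as a shift and turn from the pose commanded when the call began, along the tool's axes at that moment; what a row does not reach only later rows make up. A row lasts 1/10 s, in which the tool goes at most 50 mm and 8.59 degrees, less where a joint would pass 70% of its speed; a pose out of reach is approached as far as the arm can. A call with a gripper value outside its range is refused whole. The fingers move at their own pace and stop on an object; the grip force is fixed at half the most. Time passes only in rows, so rows that repeat a pose let the fingers close. It gives the time, the measured TCP pose, the force, the opening and the grip force at its end, in the units of the state.
- r.sense(): the state, without advancing time (a new reading comes with each control period).
- r.capture(name): name is "side" or "top"; returns a dict with "img" (400x640x3 uint8, red, green, blue), "camera_matrix" (3x3 intrinsics, pixels), "rvec" (rotation vector, rad) and "tvec" (3), from world to camera coordinates, as OpenCV has them. Camera axes: x right, y down, z forward; pixel columns grow to the right and rows downward; lengths in m; the calibration is good to about 2 mm. A picture is of the moment at which its call begins. There is no depth.
- r.finish_job(): hands the job in; it is judged then, once.
The state is a dict: "time_s": time; "joints": joint angles; "joint_velocities": joint speeds; "effort": joint torques, N m; "tcp_pos": TCP position; "ee_rot": TCP orientation; "wrist_force": force on the tool from outside, world axes, zero at the start; "moment": the same for the moment, N m; "gripper_width": opening from 0.0 (shut) to 1.0 (fully open); "gripper_force": force on a finger pad.
Only numpy, scipy, OpenCV 4.12 (cv2) and the standard library are available. Lean on these libraries where they do the work, as an engineer would, in place of code of your own. Each camera call takes 0.05 s, during which the arm holds its last target. There are 200 camera calls.

## Working session

There is one attempt and no reset: what is moved stays moved. The work goes in short steps, Python scripts to look and compute and a tool call to move; the robot and the scene stay as the last step left them, time stands still between calls to the robot, and variables do not carry over. Pictures are saved under pics/ and viewed, at most 10 in all, crops included, and the job is handed in when it is done.

Besides the shell and the picture viewer there is one more tool, called after "Emit:" as a command line: name --argument value ..., lists and objects as JSON in quotes. move_arm: Moves the arm, as the interface text tells. Its arguments: {"type":"object","properties":{"series":{"type":"array"}},"required":["series"]}

```bash
mkdir -p pics
cat > h.py <<'E'
import numpy as np, cv2, pickle
from station import r
def cap(n,f):
    c=r.capture(n); cv2.imwrite(f'pics/{f}.png',c['img'][:,:,::-1]); pickle.dump(c,open(f'{f}.pkl','wb')); return c
def P(c):
    return c['camera_matrix']@np.hstack([cv2.Rodrigues(np.array(c['rvec'],float))[0],np.array(c['tvec'],float).reshape(3,1)])
def L(f): return pickle.load(open(f'{f}.pkl','rb'))
def tri(a,b,pa,pb):
    X=cv2.triangulatePoints(P(a),P(b),np.array(pa,float).reshape(2,1),np.array(pb,float).reshape(2,1)); return (X[:3]/X[3]).ravel()
def onz(c,p,z):
    M=P(c); H=np.column_stack([M[:,0],M[:,1],M[:,2]*z+M[:,3]]); q=np.linalg.solve(H,[p[0],p[1],1]); return q[:2]/q[2]
def proj(c,X):
    q=P(c)@np.append(X,1); return q[:2]/q[2]
E
python3 - <<'E'
from h import *
a=cap('side','s0');b=cap('top','t0')
s=r.sense();print(s)
for c in(a,b):
    R=cv2.Rodrigues(np.array(c['rvec'],float))[0];print(-R.T@np.array(c['tvec']).ravel(),c['camera_matrix'][0,0],R)
E
```

```text
{'time_s': 0.1, 'joints': array([ 8.17381866e+01,  2.20883397e+01,  3.88507573e-01, -2.52994463e-02,
       -6.84118432e+01, -1.48177585e+01]), 'joint_velocities': array([-0.07045814, -0.17830115,  0.30292479,  0.08434532,  0.041768  ,
        0.0622061 ]), 'effort': array([-1.27926369e-04, -3.91689742e+01,  1.87935072e+01,  4.23201844e+00,
        1.34543166e-02, -7.07381537e-05]), 'tcp_pos': array([0.24476218, 0.57448235, 0.21335429]), 'ee_rot': array([[ 9.19897500e-01, -3.92158281e-01, -6.86397738e-04],
       [-3.92158869e-01, -9.19895606e-01, -1.86983971e-03],
       [ 1.01858865e-04,  1.98923784e-03, -9.99998016e-01]]), 'wrist_force': array([-0.09531022, -0.20484957, -0.8561983 ]), 'moment': array([ 0.00498592, -0.03426371, -0.0061777 ]), 'gripper_force': 0.0, 'gripper_width': 1.0027662638758328}
[0.59613146 0.94582914 0.8080192 ] 414.36209350614064 [[-0.99885485  0.04719656 -0.00784038]
 [ 0.03504448  0.61018963 -0.79147994]
 [-0.03257102 -0.79084834 -0.61114485]]
[0.36630061 0.03102564 1.30718676] 394.0112622067463 [[-0.01153012 -0.9999079  -0.00715931]
 [-0.98372556  0.01262682 -0.17923333]
 [ 0.17930722  0.00497622 -0.98378054]]
```

View pics/s0.png

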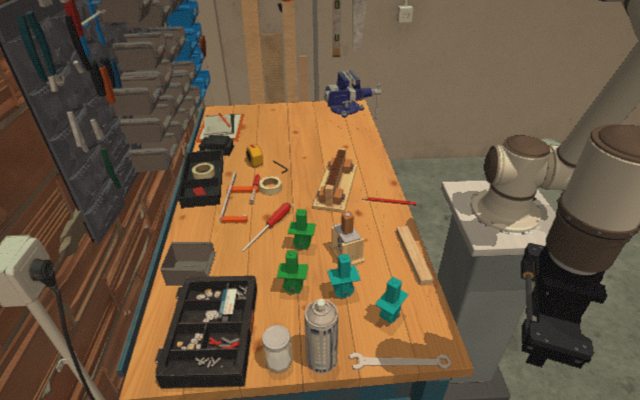

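View pics/t0.png

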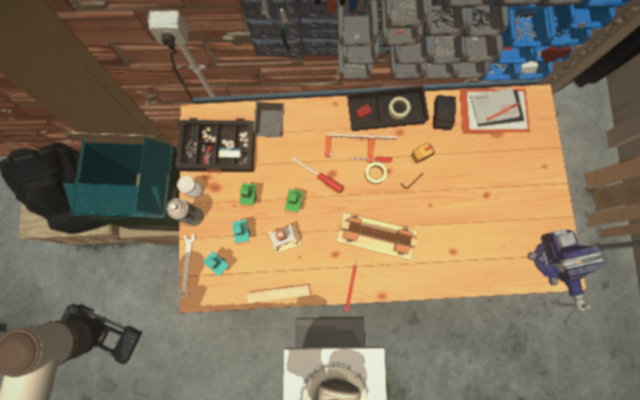

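Look-alikes: green at side (302,228) and (293,270), turquoise at (344,275) and (392,298). The brown wooden handle in the plywood rack, at side (347,225) and top (284,235), is the real roller. The jig is at side (337,180) and top (377,236). I'll check both in close crops.

Run:
```python
from h import *
def crop(f,x,y,w,h,s,):
    i=L(f)['img'][y:y+h,x:x+w,::-1];return cv2.resize(i,None,fx=s,fy=s,interpolation=cv2.INTER_CUBIC)
# s: origin (315,200) 8x ; t: origin (262,213)
cv2.imwrite('pics/c1.png',np.hstack([crop('s0',322,204,50,66,8),crop('t0',262,205,50,66,8)]))
cv2.imwrite('pics/c2.png',np.vstack([crop('s0',305,140,80,75,4),crop('t0',330,205,100,60,8)][1:]))
cv2.imwrite('pics/c3.png',crop('s0',305,140,80,75,8))
```

```text
(no output)
```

View pics/c1.png

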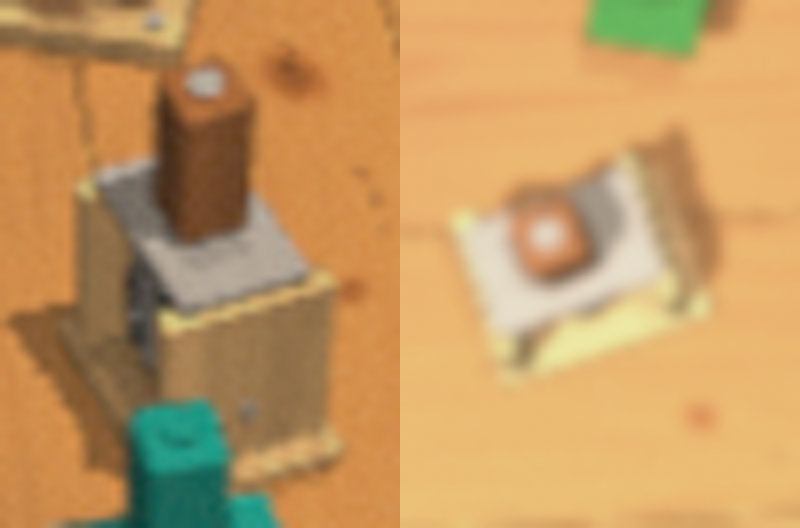

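View pics/c2.png

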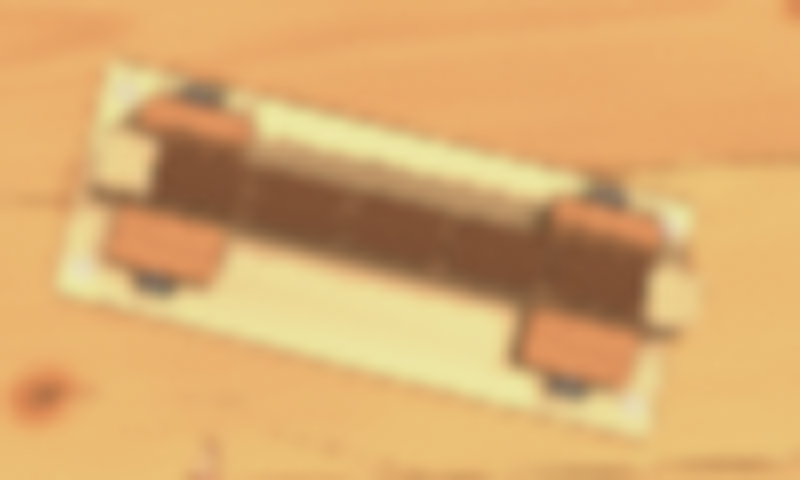

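View pics/c3.png

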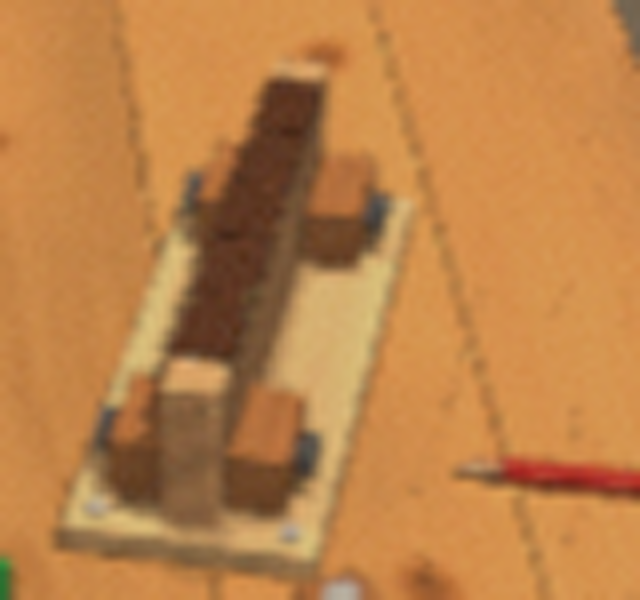

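Run:
```python
from h import *
a,b=L('s0'),L('t0')
px=lambda o,u:(np.array(o)+(np.array(u)+.5)/8-.5)
S=lambda u:px((322,204),u);T=lambda u:px((262,205),u)
SJ=lambda u:px((305,140),u);TJ=lambda u:px((330,205),u)
h=tri(a,b,S((206,83)),T((147,235)));print('handle top',h)
fl=[(70,228),(230,168),(265,275),(98,335)]
F=np.array([onz(b,T(u),.082) for u in fl]);print('flange top view',F,F.mean(0))
d=(F[1]-F[0]+F[2]-F[3])/2;e=(F[0]-F[3]+F[1]-F[2])/2
print(np.linalg.norm(d),np.degrees(np.arctan2(d[1],d[0])),np.linalg.norm(e),np.degrees(np.arctan2(e[1],e[0])))
fs=[(98,182),(180,308),(312,268)]
G=np.array([onz(a,S(u),.082) for u in fs]);print('side',G,(G[0]+G[2])/2)
for v in (G[1]-G[0],G[2]-G[1]):print(np.linalg.norm(v),np.degrees(np.arctan2(v[1],v[0])))
print('tri',tri(a,b,S(fs[1]),T(fl[0])),tri(a,b,S(fs[2]),T(fl[3])))
A=tri(a,b,SJ((195,376)),TJ((127,165)));B=tri(a,b,SJ((300,68)),TJ((672,298)))
print('blocks',A,B,np.linalg.norm(A-B))
for c,p,q in((a,SJ((195,376)),SJ((300,68))),(b,TJ((127,165)),TJ((672,298)))):
    A=onz(c,p,.08);B=onz(c,q,.08);v=A-B;print((A+B)/2,np.linalg.norm(v),np.degrees(np.arctan2(v[1],v[0])))
s=r.sense();print(s['tcp_pos'])
```

```text
handle top [0.49872472 0.15703299 0.13998654]
flange top view [[0.50908258 0.19329979]
 [0.53193357 0.13079296]
 [0.48975032 0.11707019]
 [0.46720148 0.18195452]] [0.49949199 0.15577937]
0.06761962354732162 -70.38488120248111 0.04386120798589032 16.60461993053463
side [[0.52985351 0.13683499]
 [0.50844495 0.19717891]
 [0.46496112 0.18138033]] [0.49740731 0.15910766]
0.06402901328333567 109.53345329122159
0.04626487439385639 -160.03287577548073
tri [0.50871683 0.19383572 0.07893734] [0.46606948 0.18206144 0.08288993]
blocks [ 0.53134921 -0.04214683  0.07987884] [ 0.47506276 -0.2514232   0.08465572] 0.21676618991739605
[ 0.50243475 -0.15039266] 0.2243864925991129 75.01088780811048
[ 0.50384529 -0.14741889] 0.21760068278856018 75.42310022669851
[0.24476218 0.57448235 0.21335429]
```

```bash
cat >> h.py <<'E'
def go(x,y,z,yaw):
    "tool-frame shift (mm) and rotvec to bring TCP to x,y,z with tool y along yaw (mod 180), pointing down"
    s=r.sense();R=np.array(s['ee_rot']);p=np.array(s['tcp_pos']);best=None
    for k in(0,180):
        t=np.radians(yaw+k);yy=np.array([np.cos(t),np.sin(t),0]);zz=np.array([0,0,-1.]);G=np.column_stack([np.cross(yy,zz),yy,zz])
        v=cv2.Rodrigues(R.T@G)[0].ravel()
        if best is None or np.linalg.norm(v)<np.linalg.norm(best):best=v
    print('t',round(s['time_s'],2),'tcp',p.round(4),'F',np.round(s['wrist_force'],1),'w',round(s['gripper_width'],3),'gf',s['gripper_force'])
    print('shift',(R.T@(np.array([x,y,z])-p)*1000).round(1),'rot',best.round(4))
E
python3 -c "
from h import *
go(.499,.157,.2,109.5)"
```

```text
t 0.1 tcp [0.2448 0.5745 0.2134] F [-0.1 -0.2 -0.9] w 1.003 gf 0.0
shift [397.6 284.3  14. ] rot [ 1.900e-03  6.000e-04 -7.433e-01]
```

Emit:
move_arm --series '[{"grip":1,"xyz":[40,28,1],"angular":[0,0,-0.08]},{"grip":1,"xyz":[80,57,2],"angular":[0,0,-0.16]},{"grip":1,"xyz":[120,85,3],"angular":[0,0,-0.24]},{"grip":1,"xyz":[160,114,4],"angular":[0,0,-0.32]},{"grip":1,"xyz":[200,142,5],"angular":[0,0,-0.4]},{"grip":1,"xyz":[240,171,6],"angular":[0,0,-0.48]},{"grip":1,"xyz":[280,199,7],"angular":[0,0,-0.56]},{"grip":1,"xyz":[320,228,8],"angular":[0,0,-0.64]},{"grip":1,"xyz":[360,256,10],"angular":[0,0,-0.7]},{"grip":1,"xyz":[398,284,14],"angular":[0.002,0.001,-0.743]}]'

```text
time_s: 1.1
tcp_pos: [0.5006, 0.1558, 0.2004]
ee_rot: [[0.942, 0.336, 0.001], [0.336, -0.942, 0.002], [0.002, -0.002, -1.0]]
wrist_force: [0.8, 1.2, 0.2]
gripper_width: 1.003
gripper_force: 0.0
```

Run:
```python
from h import *
c=cap('side','s1');d=cap('top','t1')
go(.499,.157,.112,109.5);print(r.sense()['joints'].round(1))
i=c['img'][160:280,290:410,::-1];j=d['img'][190:290,240:340,::-1]
cv2.imwrite('pics/c4.png',np.hstack([cv2.resize(i,(400,400),interpolation=2),cv2.resize(j,(400,400),interpolation=2)]))
```

```text
t 1.2 tcp [0.5009 0.1532 0.1992] F [-0.6  1.   0.5] w 0.997 gf 0.0
shift [-0.4 -4.1 87.2] rot [-0.0006  0.0009 -0.0066]
[ 34.7  12.9 -15.   -0.1 -62.2  74.4]
```

View pics/c4.png

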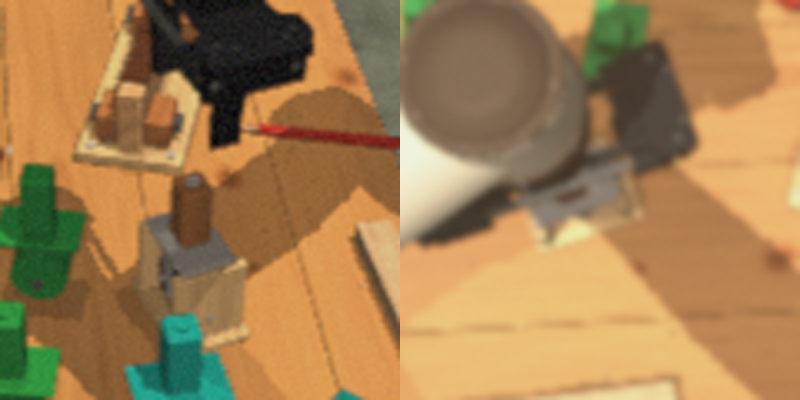

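Run:
```python
from h import *
c=L('s1');s=r.sense();R=s['ee_rot'];p=s['tcp_pos']
for k in(-.051,-.0435,.0435,.051):print(k,((proj(c,p+R@[0,k,.025])-[290,160])/.3).round(1))
for k in(-.1,.1):print(k,((proj(c,p+R@[0,k,-.045])-[290,160])/.3).round(1))
```

```text
-0.051 [218.4 182.2]
-0.0435 [213.8 175.9]
0.0435 [164.5 107.9]
0.051 [160.5 102.5]
-0.1 [255.4 145. ]
0.1 [136.   -7.1]
```

Run:
```python
from h import *
c=cap('side','s2')
for f in('s1','s2'):
    g=L(f)['img'].max(2)
    for col in range(350,366,2): 
        rows=[q for q in range(180,225) if g[q,col]<50]; print(f,col,max(rows) if rows else None,end='; ')
    print()
s=r.sense();R=s['ee_rot'];p=s['tcp_pos'];print(s['time_s'],p,proj(c,p+R@[0,-.0435,.025]),proj(c,p+R@[0,-.058,.025]),proj(c,p),proj(L('s1'),p))
i=c['img'][140:260,290:410,::-1];cv2.imwrite('pics/c5.png',cv2.resize(i,(600,600),interpolation=2))
```

```text
s1 350 187; s1 352 190; s1 354 203; s1 356 202; s1 358 202; s1 360 201; s1 362 190; s1 364 186; 
s2 350 189; s2 352 189; s2 354 202; s2 356 202; s2 358 201; s2 360 200; s2 362 188; s2 364 186; 
1.25 [0.50022488 0.15505608 0.19943537] [354.5124539  213.19159561] [357.18405756 216.85918734] [347.14087472 194.5477459 ] [347.14087472 194.5477459 ]
```

View pics/c5.png

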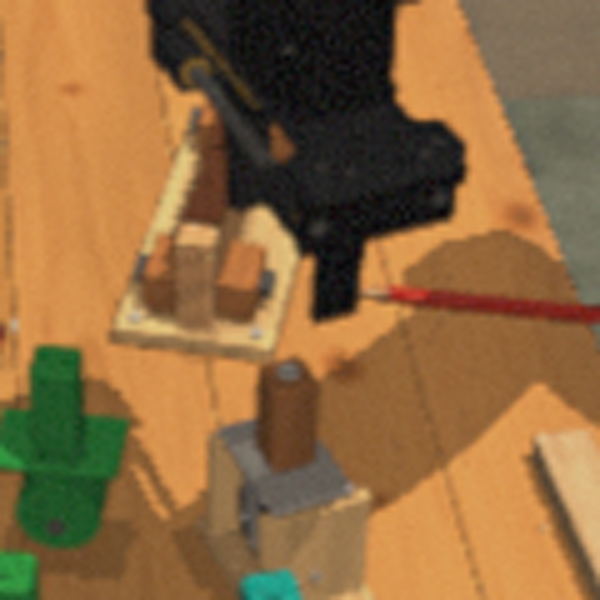

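Run:
```python
from h import *
s=r.sense();R=s['ee_rot'];p=s['tcp_pos'];t=L('t1');c=L('s2')
for z in(-.045,-.085):
  for x in(-.0375,.0375):
    for y in(-.095,.095): print(z,x,y,'top',proj(t,p+R@[x,y,z]).round(1),'side',proj(c,p+R@[x,y,z]).round(1))
for k in (0,.01,.02,.03,.04,.05): print(k,[ proj(c,p+R@[x,-.058,.025]+[0,0,k]).round(1) for x in(-.0095,.0095)])
```

```text
-0.045 -0.0375 -0.095 top [247.5 254.3] side [381.3 198.5]
-0.045 -0.0375 0.095 top [314.1 230.4] side [345.4 156.1]
-0.045 0.0375 -0.095 top [239.  228.2] side [350.4 206.7]
-0.045 0.0375 0.095 top [304.9 204.8] side [318.  162.3]
-0.085 -0.0375 -0.095 top [244.6 253.3] side [382.8 183.8]
-0.085 -0.0375 0.095 top [313.8 228.5] side [345.9 142.4]
-0.085 0.0375 -0.095 top [235.8 226.3] side [351.1 191.9]
-0.085 0.0375 0.095 top [304.2 202. ] side [317.8 148.5]
0 [array([360.8, 215.9]), array([353.5, 217.9])]
0.01 [array([361. , 212.6]), array([353.7, 214.6])]
0.02 [array([361.3, 209.3]), array([353.9, 211.3])]
0.03 [array([361.5, 206. ]), array([354. , 207.9])]
0.04 [array([361.7, 202.6]), array([354.2, 204.6])]
0.05 [array([361.9, 199.1]), array([354.4, 201.1])]
```

Run:
```python
from h import *
go(.499,.157,.140,109.5)
```

```text
t 1.25 tcp [0.5002 0.1551 0.1994] F [-1.   1.2 -0.6] w 1.0 gf 0.0
shift [-0.5 -2.2 59.4] rot [-0.0011  0.0003 -0.0054]
```

Emit:
move_arm --series '[{"grip":1,"xyz":[0,-1,15],"angular":[0,0,-0.005]},{"grip":1,"xyz":[0,-2,35],"angular":[0,0,-0.005]},{"grip":1,"xyz":[0,-2,50],"angular":[0,0,-0.005]},{"grip":1,"xyz":[0,-2,60],"angular":[0,0,-0.005]},{"grip":1,"xyz":[0,-2,60],"angular":[0,0,-0.005]}]'

```text
time_s: 1.75
tcp_pos: [0.498, 0.16, 0.1389]
ee_rot: [[0.941, 0.339, -0.002], [0.339, -0.941, 0.0], [-0.002, -0.001, -1.0]]
wrist_force: [0.6, 0.6, -0.3]
gripper_width: 1.002
gripper_force: 0.0
```

Run:
```python
from h import *
c=cap('side','s3');s=r.sense();R=s['ee_rot'];p=s['tcp_pos']
go(.499,.157,.112,109.5)
for z in(.025,.0,-.015): print(z,((proj(c,p+R@[0,-.058,z])-[320,180])*8).round(),((proj(c,p+R@[0,.058,z])-[320,180])*8).round())
cv2.imwrite('pics/c6.png',cv2.resize(c['img'][180:255,320:420,::-1],None,fx=8,fy=8,interpolation=2))
```

```text
t 1.8 tcp [0.4988 0.1602 0.1401] F [-0.1 -0.7 -0.1] w 0.996 gf 0.0
shift [-0.9  3.1 28.1] rot [-0.0011 -0.0006  0.006 ]
0.025 [297. 454.] [139. 231.]
0.0 [301. 393.] [141. 171.]
-0.015 [303. 355.] [141. 135.]
```

View pics/c6.png

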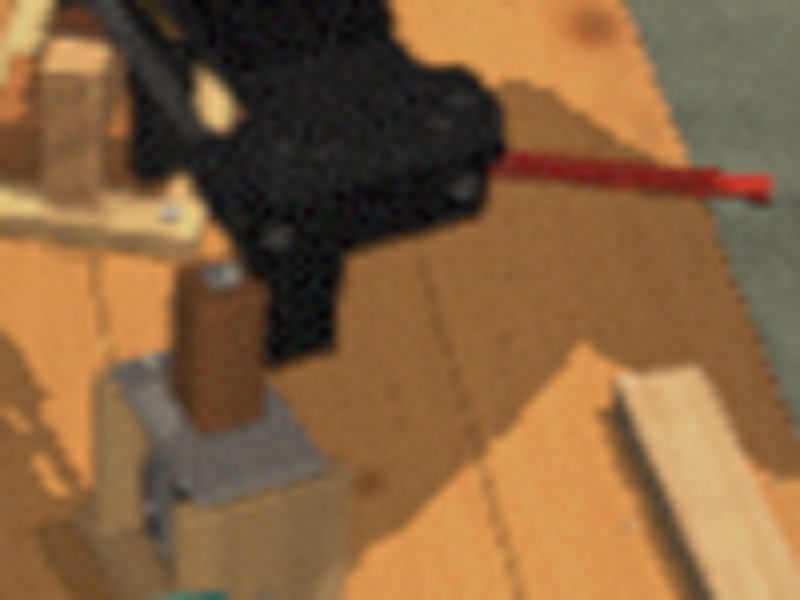

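The gripper appears about 40 mm higher in the side view than the reported pose suggests, while xy agrees in the top view. Descending to the nominal grasp height is safe under either reading, so I'll do that and re-measure.

Emit:
move_arm --series '[{"grip":1,"xyz":[-1,1,7],"angular":[0,0,0.006]},{"grip":1,"xyz":[-1,1.5,14],"angular":[0,0,0.006]},{"grip":1,"xyz":[-1,2,21],"angular":[0,0,0.006]},{"grip":1,"xyz":[-1,2,27],"angular":[0,0,0.006]},{"grip":1,"xyz":[-1,2,27],"angular":[0,0,0.006]},{"grip":1,"xyz":[-1,2,27],"angular":[0,0,0.006]}]'

```text
time_s: 2.4
tcp_pos: [0.499, 0.1575, 0.1132]
ee_rot: [[0.943, 0.333, 0.001], [0.333, -0.943, 0.002], [0.001, -0.001, -1.0]]
wrist_force: [0.6, 0.3, 0.2]
gripper_width: 1.0
gripper_force: 0.0
```

Run:
```python
from h import *
c=cap('side','s4');s=r.sense();R=s['ee_rot'];p=s['tcp_pos']
go(.499,.157,.112,109.5)
g=c['img'].max(2)
for col in range(350,370,2): print(col,max([q for q in range(180,260) if g[q,col]<50] or [0]),end='; ')
print([proj(c,p+R@[0,-.058,z]).round(1) for z in (.025,0,-.015)], proj(c,p+R@[0,-.0435,.025]).round(1))
```

```text
t 2.45 tcp [0.4992 0.1576 0.1135] F [0.5 0.9 0.4] w 1.0 gf 0.0
shift [-0.4  0.5  1.5] rot [-0.0014 -0.002  -0.0011]
350 222; 352 232; 354 232; 356 231; 358 230; 360 228; 362 218; 364 218; 366 217; 368 216; [array([356.2, 244. ]), array([356.7, 236.5]), array([357., 232.])] [353.7 240.2]
```

Emit:
move_arm --series '[{"grip":0.45,"xyz":[0,0,0],"angular":[0,0,0]},{"grip":0.45,"xyz":[0,0,0],"angular":[0,0,0]},{"grip":0.45,"xyz":[0,0,0],"angular":[0,0,0]},{"grip":0.45,"xyz":[0,0,0],"angular":[0,0,0]},{"grip":0.45,"xyz":[0,0,0],"angular":[0,0,0]}]'

```text
time_s: 2.95
tcp_pos: [0.499, 0.1575, 0.1134]
ee_rot: [[0.943, 0.333, 0.001], [0.333, -0.943, 0.002], [0.002, -0.001, -1.0]]
wrist_force: [-0.4, 0.2, 1.0]
gripper_width: 0.631
gripper_force: 0.0
```

Run:
```python
from h import *
c=cap('side','s5');s=r.sense();R=s['ee_rot'];p=s['tcp_pos']
go(.499,.157,.112,109.5)
w=.45*.087/2
for k in(-w,w,-w-.015,w+.015): print(k,((proj(c,p+R@[0,k,.025])-[310,195])*8).round(),((proj(c,p+R@[0,k,.006])-[310,195])*8).round())
cv2.imwrite('pics/c7.png',cv2.resize(c['img'][195:265,310:400,::-1],None,fx=8,fy=8,interpolation=2))
```

```text
t 3.0 tcp [0.499  0.1575 0.1134] F [-0.3  0.1  0.5] w 0.586 gf 0.0
shift [-0.1  0.5  1.4] rot [-0.0015 -0.0017 -0.0012]
-0.019575 [317. 313.] [319. 269.]
0.019575 [266. 238.] [267. 194.]
-0.034574999999999995 [338. 343.] [340. 299.]
0.034574999999999995 [247. 210.] [248. 166.]
```

View pics/c7.png

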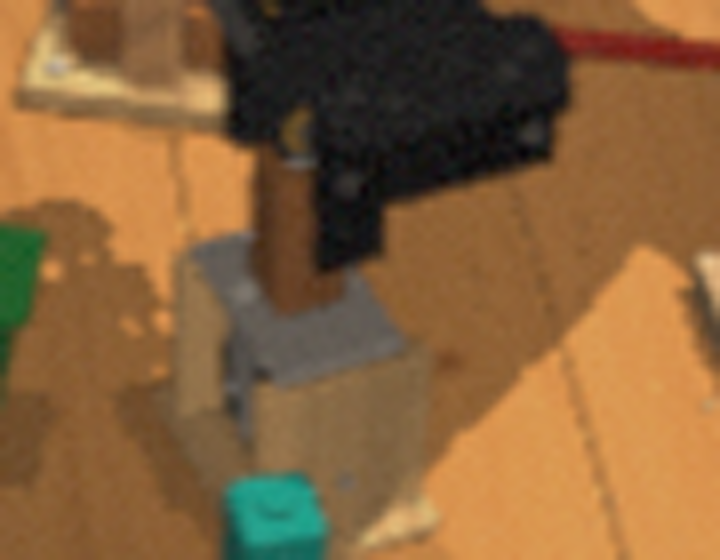

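In the picture the finger stands in front of the handle, with its tip only about 17 mm below the handle top. I'll descend in small steps and watch the force.

Emit:
move_arm --series '[{"grip":0.5,"xyz":[0,0,2],"angular":[0,0,0]},{"grip":0.5,"xyz":[0,0,4],"angular":[0,0,0]},{"grip":0.5,"xyz":[0,0,6],"angular":[0,0,0]},{"grip":0.5,"xyz":[0,0,8],"angular":[0,0,0]},{"grip":0.5,"xyz":[0,0,8],"angular":[0,0,0]}]'

```text
time_s: 3.5
tcp_pos: [0.4987, 0.1574, 0.1049]
ee_rot: [[0.943, 0.333, 0.0], [0.333, -0.943, 0.001], [0.001, -0.001, -1.0]]
wrist_force: [0.7, -0.8, -0.2]
gripper_width: 0.5
gripper_force: 0.0
```

Emit:
move_arm --series '[{"grip":0.5,"xyz":[0,0,2],"angular":[0,0,0]},{"grip":0.5,"xyz":[0,0,4],"angular":[0,0,0]},{"grip":0.5,"xyz":[0,0,6],"angular":[0,0,0]},{"grip":0.5,"xyz":[0,0,6],"angular":[0,0,0]}]'

```text
time_s: 3.9
tcp_pos: [0.4987, 0.1574, 0.099]
ee_rot: [[0.943, 0.333, 0.0], [0.333, -0.943, 0.002], [0.001, -0.001, -1.0]]
wrist_force: [-1.1, -0.1, -0.0]
gripper_width: 0.5
gripper_force: 0.0
```

Run:
```python
from h import *
c=cap('side','s6');s=r.sense();R=s['ee_rot'];p=s['tcp_pos']
go(.499,.157,.112,109.5)
g=c['img'].max(2)
for col in range(346,362,1): print(col,max([q for q in range(180,260) if g[q,col]<50] or [0]),end='; ')
print([proj(c,p+R@[0,-.037,z]).round(1) for z in (.025,0,-.015)], proj(c,p+R@[0,-.022,.025]).round(1))
# surrounding scene move check: handle region vs flange
d=cap('top','t6')
```

```text
t 3.95 tcp [0.4989 0.1575 0.0992] F [-0.2  0.   1.2] w 0.499 gf 0.0
shift [ -0.    0.5 -12.8] rot [-0.0014 -0.0013 -0.0012]
346 210; 347 210; 348 230; 349 231; 350 230; 351 230; 352 230; 353 229; 354 229; 355 229; 356 225; 357 224; 358 224; 359 224; 360 223; 361 223; [array([352.4, 242.6]), array([352.8, 235.4]), array([353.1, 230.9])] [349.9 238.9]
```

Emit:
move_arm --series '[{"grip":0.5,"xyz":[0,0,4],"angular":[0,0,0]},{"grip":0.5,"xyz":[0,0,8],"angular":[0,0,0]},{"grip":0.5,"xyz":[0,0,12],"angular":[0,0,0]},{"grip":0.5,"xyz":[0,0,14],"angular":[0,0,0]},{"grip":0.5,"xyz":[0,0,14],"angular":[0,0,0]}]'

```text
time_s: 4.5
tcp_pos: [0.4987, 0.1574, 0.0848]
ee_rot: [[0.943, 0.333, 0.0], [0.333, -0.943, 0.001], [0.001, -0.001, -1.0]]
wrist_force: [0.6, 0.9, 0.4]
gripper_width: 0.499
gripper_force: 0.0
```

Run:
```python
from h import *
c=cap('side','s7');s=r.sense();R=s['ee_rot'];p=s['tcp_pos']
go(.499,.157,.112,109.5)
g=c['img'].max(2)
for col in range(346,362,1): print(col,max([q for q in range(180,260) if g[q,col]<50] or [0]),end='; ')
print([proj(c,p+R@[0,-.037,z]).round(1) for z in (.025,0,-.015)], proj(c,p+R@[0,-.022,.025]).round(1))
```

```text
t 4.55 tcp [0.4989 0.1575 0.0851] F [ 1.  -0.2  0.3] w 0.502 gf 0.0
shift [ -0.1   0.5 -26.9] rot [-0.0013 -0.0012 -0.0011]
346 215; 347 215; 348 234; 349 235; 350 234; 351 234; 352 234; 353 234; 354 233; 355 233; 356 229; 357 229; 358 229; 359 228; 360 228; 361 228; [array([352.2, 246.6]), array([352.6, 239.5]), array([352.8, 235.1])] [349.7 242.8]
```

Emit:
move_arm --series '[{"grip":0.5,"xyz":[0,0,3],"angular":[0,0,0]},{"grip":0.5,"xyz":[0,0,6],"angular":[0,0,0]},{"grip":0.5,"xyz":[0,0,9],"angular":[0,0,0]},{"grip":0.5,"xyz":[0,0,10],"angular":[0,0,0]},{"grip":0.5,"xyz":[0,0,10],"angular":[0,0,0]}]'

```text
time_s: 5.05
tcp_pos: [0.4989, 0.1575, 0.0751]
ee_rot: [[0.943, 0.333, 0.001], [0.333, -0.943, 0.002], [0.001, -0.001, -1.0]]
wrist_force: [0.3, -0.2, 0.0]
gripper_width: 0.498
gripper_force: 0.0
```

Emit:
move_arm --series '[{"grip":0.5,"xyz":[0,0,1],"angular":[0,0,0]},{"grip":0.5,"xyz":[0,0,2],"angular":[0,0,0]},{"grip":0.5,"xyz":[0,0,3],"angular":[0,0,0]},{"grip":0.5,"xyz":[0,0,3],"angular":[0,0,0]}]'

```text
time_s: 5.45
tcp_pos: [0.4992, 0.1577, 0.0742]
ee_rot: [[0.943, 0.333, 0.002], [0.333, -0.943, 0.002], [0.002, -0.001, -1.0]]
wrist_force: [-3.5, -0.0, 10.4]
gripper_width: 0.502
gripper_force: 5.4
```

Contact with the flange (82 mm) came at a reported TCP z of 0.0745, so the real fingertips sit about 7 mm above the reported TCP. I'll back off 3 mm and grip.

Emit:
move_arm --series '[{"grip":0.5,"xyz":[0,0,-3],"angular":[0,0,0]},{"grip":0.5,"xyz":[0,0,-5],"angular":[0,0,0]},{"grip":0.2,"xyz":[0,0,-5],"angular":[0,0,0]},{"grip":0.0,"xyz":[0,0,-5],"angular":[0,0,0]},{"grip":0.0,"xyz":[0,0,-5],"angular":[0,0,0]},{"grip":0.0,"xyz":[0,0,-5],"angular":[0,0,0]},{"grip":0.0,"xyz":[0,0,-5],"angular":[0,0,0]},{"grip":0.0,"xyz":[0,0,-5],"angular":[0,0,0]}]'

```text
time_s: 6.25
tcp_pos: [0.4989, 0.1574, 0.0771]
ee_rot: [[0.943, 0.333, 0.001], [0.333, -0.943, 0.002], [0.001, -0.001, -1.0]]
wrist_force: [0.9, 0.0, -1.8]
gripper_width: 0.297
gripper_force: 30.0
```

Run:
```python
from h import *
go(.499,.157,.20,109.5);cap('side','s8')
```

```text
t 6.25 tcp [0.4989 0.1574 0.0771] F [ 0.9  0.  -1.8] w 0.297 gf 29.98594706179574
shift [ 1.000e-01  3.000e-01 -1.229e+02] rot [-0.0013 -0.0011 -0.0012]
```

Emit:
move_arm --series '[{"grip":0,"xyz":[0,0,-6],"angular":[0,0,0]},{"grip":0,"xyz":[0,0,-15],"angular":[0,0,0]},{"grip":0,"xyz":[0,0,-28],"angular":[0,0,0]},{"grip":0,"xyz":[0,0,-42],"angular":[0,0,0]},{"grip":0,"xyz":[0,0,-56],"angular":[0,0,0]},{"grip":0,"xyz":[0,0,-70],"angular":[0,0,0]},{"grip":0,"xyz":[0,0,-84],"angular":[0,0,0]},{"grip":0,"xyz":[0,0,-96],"angular":[0,0,0]},{"grip":0,"xyz":[0,0,-100],"angular":[0,0,0]},{"grip":0,"xyz":[0,0,-100],"angular":[0,0,0]}]'

```text
time_s: 7.3
tcp_pos: [0.499, 0.1576, 0.178]
ee_rot: [[0.943, 0.333, 0.002], [0.333, -0.943, 0.003], [0.003, -0.002, -1.0]]
wrist_force: [0.1, 0.4, -1.4]
gripper_width: 0.3
gripper_force: 30.0
```

Run:
```python
from h import *
# above strip y=-95mm and strip mid ; jig centre .503,-.149 yaw y 75.2
u=np.array([np.cos(np.radians(75.2)),np.sin(np.radians(75.2))])
m=np.array([.503,-.149]);e=m-.0*u
go(e[0],e[1],.177,75.2);print(r.sense()['joints'].round(1));cap('side','s9')
```

```text
t 7.3 tcp [0.499  0.1576 0.178 ] F [ 0.1  0.4 -1.4] w 0.3 gf 29.985976140014827
shift [-9.820e+01  2.905e+02  2.000e-01] rot [-0.0029 -0.0022  0.5974]
[ 35.3  13.9 -17.   -0.1 -59.   74.2]
```

```bash
cat >> h.py <<'E'
U=np.array([np.cos(np.radians(75.2)),np.sin(np.radians(75.2))]);M=np.array([.503,-.149])
def strip(y,z):
    e=M+y*U;go(e[0],e[1],z,75.2)
    d=r.sense()['tcp_pos'][:2]-M;print('strip y',(d@U).round(4),'x',(d@[U[1],-U[0]]).round(4))
E
python3 -c "
from h import *
strip(.08,.160)"
```

```text
t 7.35 tcp [0.4986 0.1573 0.1773] F [-0.1  0.2 -2.1] w 0.298 gf 29.985938407480717
shift [-52.8 224.3  16.8] rot [-0.0021 -0.0008  0.5973]
strip y 0.2951 x -0.0825
```

Emit:
move_arm --series '[{"grip":0,"xyz":[-4,17,0],"angular":[0,0,0.05]},{"grip":0,"xyz":[-10,42,0],"angular":[0,0,0.12]},{"grip":0,"xyz":[-17,72,0],"angular":[0,0,0.2]},{"grip":0,"xyz":[-24,102,0],"angular":[0,0,0.28]},{"grip":0,"xyz":[-31,132,0],"angular":[0,0,0.36]},{"grip":0,"xyz":[-38,162,0],"angular":[0,0,0.44]},{"grip":0,"xyz":[-45,192,0],"angular":[0,0,0.52]},{"grip":0,"xyz":[-50,214,2],"angular":[0,0,0.58]},{"grip":0,"xyz":[-53,224,10],"angular":[-0.002,-0.001,0.597]},{"grip":0,"xyz":[-53,224,14],"angular":[-0.002,-0.001,0.597]}]'

```text
time_s: 8.35
tcp_pos: [0.5223, -0.0724, 0.1611]
ee_rot: [[0.966, -0.257, -0.003], [-0.257, -0.966, -0.0], [-0.003, 0.001, -1.0]]
wrist_force: [-0.5, 0.5, -2.6]
gripper_width: 0.299
gripper_force: 30.0
```

Run:
```python
from h import *
strip(.08,.151)
a=cap('side','s10');b=cap('top','t10')
k=lambda c,x,y,w,h,s:cv2.resize(c['img'][y:y+h,x:x+w,::-1],None,fx=s,fy=s,interpolation=2)
cv2.imwrite('pics/c8.png',np.hstack([k(a,290,110,100,110,5),k(L('s9'),310,150,60,110,5)]))
```

```text
t 8.35 tcp [ 0.5223 -0.0724  0.1611] F [-0.5  0.5 -2.6] w 0.299 gf 29.98589111957699
shift [ 0.9 -1.  10.1] rot [ 0.0009  0.003  -0.0013]
strip y 0.079 x -0.0009
```

View pics/c8.png

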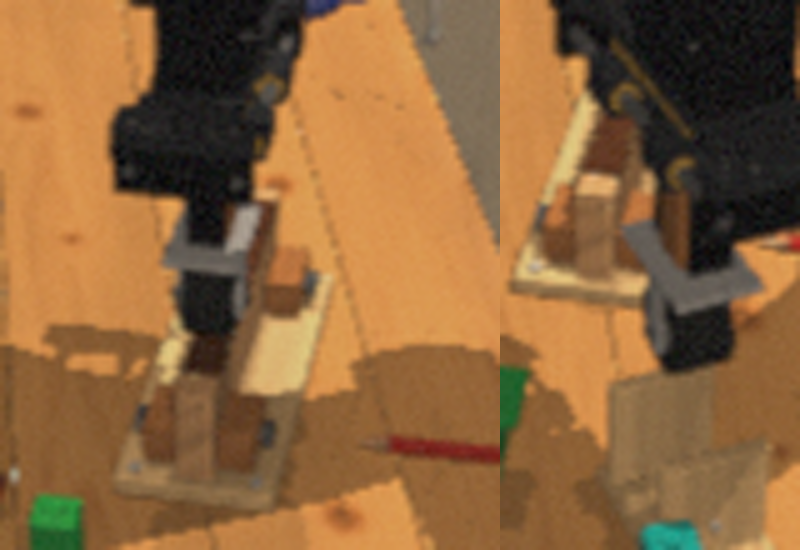

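The roller is held upright with its flange just under the fingertips. The wheel's lower edge is at crop (207,333), over the near part of the strip, and the left crop shows the rack empty. Checking lateral alignment by projection.

Run:
```python
from h import *
c=L('s10');s=r.sense();p=s['tcp_pos'];R=s['ee_rot']
f=lambda X:((proj(c,X)-[290,110])*5).round()
V=np.append(U,0);X=np.array([U[1],-U[0],0]);O=np.append(M,0)
print('block corners',[f(O+X*a+V*b+[0,0,.08]) for a in(-.011,.011) for b in(.1,.12)])
w=p+np.array([0,0,.0329-.072])
print('wheel ctr',f(w),'rim near bottom',[f(w+X*a+V*.017-[0,0,.017]) for a in(-.015,.015)])
print('flange near corners',[f(p+[0,0,.0329-.031]+X*a+V*b) for a in(-.023,.023) for b in(-.035,.035)])
```

```text
block corners [array([217., 375.]), array([210., 394.]), array([180., 370.]), array([174., 390.])]
wheel ctr [207. 296.] rim near bottom [array([226., 338.]), array([177., 332.])]
flange near corners [array([257., 210.]), array([236., 274.]), array([181., 202.]), array([156., 265.])]
```

Emit:
move_arm --series '[{"grip":0,"xyz":[2,-1,3],"angular":[0,0.003,-0.001]},{"grip":0,"xyz":[3,-1,7],"angular":[0,0.003,-0.001]},{"grip":0,"xyz":[3,-1,11],"angular":[0,0.003,-0.001]},{"grip":0,"xyz":[3,-1,14],"angular":[0,0.003,-0.001]},{"grip":0,"xyz":[3,-1,16],"angular":[0,0.003,-0.001]},{"grip":0,"xyz":[3,-1,16],"angular":[0,0.003,-0.001]}]'

```text
time_s: 9.05
tcp_pos: [0.5266, -0.0712, 0.1468]
ee_rot: [[0.967, -0.254, 0.003], [-0.254, -0.967, -0.001], [0.003, 0.0, -1.0]]
wrist_force: [0.3, -0.0, -3.0]
gripper_width: 0.299
gripper_force: 30.0
```

Emit:
move_arm --series '[{"grip":0,"xyz":[0,0,1],"angular":[0,0,0]},{"grip":0,"xyz":[0,0,2],"angular":[0,0,0]},{"grip":0,"xyz":[0,0,3],"angular":[0,0,0]},{"grip":0,"xyz":[0,0,3],"angular":[0,0,0]}]'

```text
time_s: 9.45
tcp_pos: [0.5268, -0.0714, 0.1453]
ee_rot: [[0.967, -0.254, 0.004], [-0.254, -0.967, -0.001], [0.004, 0.0, -1.0]]
wrist_force: [-2.3, -0.2, 4.2]
gripper_width: 0.298
gripper_force: 30.0
```

Emit:
move_arm --series '[{"grip":0,"xyz":[0,0,1],"angular":[0,0,0]},{"grip":0,"xyz":[0,0,2],"angular":[0,0,0]},{"grip":0,"xyz":[0,0,3],"angular":[0,0,0]},{"grip":0,"xyz":[0,0,3],"angular":[0,0,0]}]'

```text
time_s: 9.85
tcp_pos: [0.5269, -0.0715, 0.1426]
ee_rot: [[0.967, -0.253, 0.004], [-0.253, -0.967, -0.001], [0.004, 0.0, -1.0]]
wrist_force: [-2.2, 0.7, 6.4]
gripper_width: 0.299
gripper_force: 30.0
```

Emit:
move_arm --series '[{"grip":0,"xyz":[0,0,1],"angular":[0,0,0]},{"grip":0,"xyz":[0,0,2],"angular":[0,0,0]},{"grip":0,"xyz":[0,0,2],"angular":[0,0,0]},{"grip":0,"xyz":[0,0,2],"angular":[0,0,0]}]'

```text
time_s: 10.25
tcp_pos: [0.527, -0.0716, 0.142]
ee_rot: [[0.967, -0.253, 0.005], [-0.253, -0.967, -0.002], [0.005, 0.001, -1.0]]
wrist_force: [-4.2, 1.4, 13.0]
gripper_width: 0.298
gripper_force: 30.0
```

```bash
python3 -c "
from h import *
strip(.08,.143);print(r.sense()['moment'])"
```

```text
t 10.25 tcp [ 0.527  -0.0716  0.142 ] F [-4.2  1.4 13. ] w 0.298 gf 29.985933643765748
shift [-3.4  1.  -1. ] rot [ 0.0007 -0.0051  0.0025]
strip y 0.081 x 0.0034
[ 0.52659556  1.91265626 -0.01365811]
```

Tile 4 went down and is bearing about 16 N. Now I'll roll toward tile 0.

Emit:
move_arm --series '[{"grip":0,"xyz":[0,5,0],"angular":[0,0,0]},{"grip":0,"xyz":[0,10,0],"angular":[0,0,0]},{"grip":0,"xyz":[0,15,0],"angular":[0,0,0]},{"grip":0,"xyz":[0,20,0],"angular":[0,0,0]},{"grip":0,"xyz":[0,25,0],"angular":[0,0,0]},{"grip":0,"xyz":[0,30,0],"angular":[0,0,0]},{"grip":0,"xyz":[0,35,0],"angular":[0,0,0]},{"grip":0,"xyz":[0,40,0],"angular":[0,0,0]},{"grip":0,"xyz":[0,40,0],"angular":[0,0,0]}]'

```text
time_s: 11.15
tcp_pos: [0.5171, -0.1109, 0.1422]
ee_rot: [[0.967, -0.253, 0.006], [-0.253, -0.967, -0.003], [0.006, 0.001, -1.0]]
wrist_force: [-4.2, 0.6, 13.5]
gripper_width: 0.293
gripper_force: 30.0
```

```bash
python3 -c "
from h import *
strip(.04,.143);print(r.sense()['moment'])"
```

```text
t 11.15 tcp [ 0.5171 -0.1109  0.1422] F [-4.2  0.6 13.5] w 0.293 gf 29.98782195383683
shift [-3.9  0.4 -0.8] rot [ 0.001  -0.006   0.0022]
strip y 0.0404 x 0.0039
[0.26235711 1.66198684 0.01468966]
```

Emit:
move_arm --series '[{"grip":0,"xyz":[0,6,0],"angular":[0,0,0.002]},{"grip":0,"xyz":[-0.2,12,0],"angular":[0,0,0.002]},{"grip":0,"xyz":[-0.3,18,0],"angular":[0,0,0.002]},{"grip":0,"xyz":[-0.4,24,0],"angular":[0,0,0.002]},{"grip":0,"xyz":[-0.5,30,0],"angular":[0,0,0.002]},{"grip":0,"xyz":[-0.6,36,0],"angular":[0,0,0.002]},{"grip":0,"xyz":[-0.7,42,0],"angular":[0,0,0.002]},{"grip":0,"xyz":[-0.8,48,0],"angular":[0,0,0.002]},{"grip":0,"xyz":[-0.9,54,0],"angular":[0,0,0.002]},{"grip":0,"xyz":[-1,60,0],"angular":[0,0,0.002]}]'

```text
time_s: 12.15
tcp_pos: [0.502, -0.168, 0.1423]
ee_rot: [[0.967, -0.255, 0.008], [-0.255, -0.967, -0.002], [0.008, -0.0, -1.0]]
wrist_force: [-3.5, 1.7, 12.2]
gripper_width: 0.3
gripper_force: 30.0
```

Emit:
move_arm --series '[{"grip":0,"xyz":[0,6,0],"angular":[0,0,0]},{"grip":0,"xyz":[-0.1,12,0],"angular":[0,0,0]},{"grip":0,"xyz":[-0.1,18,0],"angular":[0,0,0]},{"grip":0,"xyz":[-0.2,24,0],"angular":[0,0,0]},{"grip":0,"xyz":[-0.2,30,0],"angular":[0,0,0]},{"grip":0,"xyz":[-0.3,36,0],"angular":[0,0,0]},{"grip":0,"xyz":[-0.3,42,0],"angular":[0,0,0]},{"grip":0,"xyz":[-0.4,48,0],"angular":[0,0,0]},{"grip":0,"xyz":[-0.4,54,0],"angular":[0,0,0]},{"grip":0,"xyz":[-0.5,60,0],"angular":[0,0,0]}]'

```text
time_s: 13.15
tcp_pos: [0.4864, -0.2268, 0.1424]
ee_rot: [[0.967, -0.255, 0.009], [-0.255, -0.967, -0.004], [0.009, 0.001, -1.0]]
wrist_force: [-1.2, 1.7, 11.6]
gripper_width: 0.297
gripper_force: 30.0
```

```bash
python3 -c "
from h import *
strip(-.1,.143);print(r.sense()['moment'])"
```

```text
t 13.15 tcp [ 0.4864 -0.2268  0.1424] F [-1.2  1.7 11.6] w 0.297 gf 29.98808356700465
shift [-3.9 20.6 -0.6] rot [ 0.0014 -0.0093  0.0008]
strip y -0.0794 x 0.0039
[ 0.42615352  0.65214854 -0.05587314]
```

Emit:
move_arm --series '[{"grip":0,"xyz":[0,6,0.3],"angular":[0,-0.003,0]},{"grip":0,"xyz":[0,12,0.6],"angular":[0,-0.005,0]},{"grip":0,"xyz":[0,18,0.8],"angular":[0,-0.005,0]},{"grip":0,"xyz":[0,22,0.8],"angular":[0,-0.005,0]},{"grip":0,"xyz":[0,22,0.8],"angular":[0,-0.005,0]},{"grip":0,"xyz":[0,16,0.8],"angular":[0,-0.005,0]},{"grip":0,"xyz":[0,9,0.8],"angular":[0,-0.005,0]},{"grip":0,"xyz":[0,2,0.8],"angular":[0,-0.005,0]},{"grip":0,"xyz":[0,-5,0.8],"angular":[0,-0.005,0]},{"grip":0,"xyz":[0,-12,0.8],"angular":[0,-0.005,0]}]'

```text
time_s: 14.15
tcp_pos: [0.4898, -0.2151, 0.1422]
ee_rot: [[0.967, -0.254, 0.004], [-0.254, -0.967, -0.003], [0.005, 0.002, -1.0]]
wrist_force: [-2.3, -0.8, 13.8]
gripper_width: 0.298
gripper_force: 30.0
```

Emit:
move_arm --series '[{"grip":0,"xyz":[0,-7,0],"angular":[0,0,0]},{"grip":0,"xyz":[0,-14,0],"angular":[0,0,0]},{"grip":0,"xyz":[0,-21,0],"angular":[0,0,0]},{"grip":0,"xyz":[0,-28,0],"angular":[0,0,0]},{"grip":0,"xyz":[0,-35,0],"angular":[0,0,0]},{"grip":0,"xyz":[0,-42,0],"angular":[0,0,0]},{"grip":0,"xyz":[0,-49,0],"angular":[0,0,0]},{"grip":0,"xyz":[0,-56,0],"angular":[0,0,0]},{"grip":0,"xyz":[0,-63,0],"angular":[0,0,0]},{"grip":0,"xyz":[0,-70,0],"angular":[0,0,0]}]'

```text
time_s: 15.15
tcp_pos: [0.5077, -0.1471, 0.1421]
ee_rot: [[0.967, -0.254, 0.004], [-0.254, -0.967, -0.002], [0.005, 0.001, -1.0]]
wrist_force: [-2.1, -0.2, 14.6]
gripper_width: 0.299
gripper_force: 30.0
```

```bash
python3 -c "
from h import *
strip(.1,.143);print(r.sense()['moment'])"
```

```text
t 15.15 tcp [ 0.5077 -0.1471  0.1421] F [-2.1 -0.2 14.6] w 0.299 gf 29.987613684497774
shift [ -3.9 -97.   -1. ] rot [ 0.0012 -0.0046  0.0012]
strip y 0.003 x 0.004
[ 0.05056102  1.03666307 -0.02257914]
```

Emit:
move_arm --series '[{"grip":0,"xyz":[0,-9,0],"angular":[0,0,0]},{"grip":0,"xyz":[0,-18,0],"angular":[0,0,0]},{"grip":0,"xyz":[0,-27,0],"angular":[0,0,0]},{"grip":0,"xyz":[0,-36,0],"angular":[0,0,0]},{"grip":0,"xyz":[0,-45,0],"angular":[0,0,0]},{"grip":0,"xyz":[0,-55,0],"angular":[0,0,0]},{"grip":0,"xyz":[0,-65,0],"angular":[0,0,0]},{"grip":0,"xyz":[0,-75,0],"angular":[0,0,0]},{"grip":0,"xyz":[0,-85,0],"angular":[0,0,0]},{"grip":0,"xyz":[0,-97,0],"angular":[0,0,0]}]'

```text
time_s: 16.15
tcp_pos: [0.5324, -0.0532, 0.1424]
ee_rot: [[0.967, -0.254, 0.004], [-0.254, -0.967, -0.002], [0.004, 0.001, -1.0]]
wrist_force: [-4.5, -3.5, 20.8]
gripper_width: 0.295
gripper_force: 30.0
```

Emit:
move_arm --series '[{"grip":0,"xyz":[0,0,0],"angular":[0,0,0]},{"grip":0,"xyz":[0,0,0],"angular":[0,0,0]}]'

```text
time_s: 16.35
tcp_pos: [0.5324, -0.0528, 0.1425]
ee_rot: [[0.967, -0.253, 0.004], [-0.253, -0.967, -0.001], [0.004, 0.0, -1.0]]
wrist_force: [-4.2, 0.6, 15.6]
gripper_width: 0.304
gripper_force: 30.0
```

```bash
python3 -c "
from h import *
strip(.1,.143)"
```

```text
t 16.35 tcp [ 0.5324 -0.0528  0.1425] F [-4.2  0.6 15.6] w 0.304 gf 29.988079809118062
shift [-3.9  0.5 -0.5] rot [ 0.0003 -0.0043  0.0021]
strip y 0.1005 x 0.0039
```

All tiles carry the wheel at the same height as the fixed end block (0.142), so they're flush. Lifting and returning to the rack.

Emit:
move_arm --series '[{"grip":0,"xyz":[0,0,-6],"angular":[0,0,0]},{"grip":0,"xyz":[0,0,-16],"angular":[0,0,0]},{"grip":0,"xyz":[0,0,-28],"angular":[0,0,0]},{"grip":0,"xyz":[0,0,-38],"angular":[0,-0.002,0]},{"grip":0,"xyz":[0,0,-42],"angular":[0,-0.004,0]},{"grip":0,"xyz":[0,0,-42],"angular":[0,-0.004,0]}]'

```text
time_s: 16.95
tcp_pos: [0.5308, -0.0525, 0.1809]
ee_rot: [[0.967, -0.256, -0.004], [-0.256, -0.967, 0.002], [-0.005, -0.001, -1.0]]
wrist_force: [0.0, -0.2, -3.0]
gripper_width: 0.296
gripper_force: 30.0
```

Run:
```python
from h import *
go(.4989,.1574,.178,109.45);cap('side','s11')
```

```text
t 16.95 tcp [ 0.5308 -0.0525  0.1809] F [ 0.  -0.2 -3. ] w 0.296 gf 29.98805202310905
shift [ -84.6 -194.7    3.4] rot [-0.002   0.0042 -0.5983]
```

Emit:
move_arm --series '[{"grip":0,"xyz":[-6,-13,0],"angular":[0,0,-0.04]},{"grip":0,"xyz":[-15,-35,0],"angular":[0,0,-0.11]},{"grip":0,"xyz":[-26,-61,0],"angular":[0,0.001,-0.19]},{"grip":0,"xyz":[-38,-88,1],"angular":[0,0.002,-0.27]},{"grip":0,"xyz":[-50,-115,1],"angular":[-0.001,0.002,-0.35]},{"grip":0,"xyz":[-61,-141,2],"angular":[-0.001,0.003,-0.43]},{"grip":0,"xyz":[-72,-166,2],"angular":[-0.001,0.004,-0.51]},{"grip":0,"xyz":[-80,-184,3],"angular":[-0.002,0.004,-0.57]},{"grip":0,"xyz":[-84,-193,3],"angular":[-0.002,0.004,-0.598]},{"grip":0,"xyz":[-84.6,-194.7,3.4],"angular":[-0.002,0.004,-0.598]}]'

```text
time_s: 18.0
tcp_pos: [0.4978, 0.1584, 0.1768]
ee_rot: [[0.942, 0.335, -0.002], [0.335, -0.942, -0.001], [-0.002, -0.0, -1.0]]
wrist_force: [0.5, -0.4, -3.0]
gripper_width: 0.298
gripper_force: 30.0
```

Emit:
move_arm --series '[{"grip":0,"xyz":[0,0,0],"angular":[0,0,0]},{"grip":0,"xyz":[0,0,0],"angular":[0,0,0]},{"grip":0,"xyz":[0,0,0],"angular":[0,0,0]}]'

```text
time_s: 18.3
tcp_pos: [0.4984, 0.1565, 0.1772]
ee_rot: [[0.943, 0.331, -0.002], [0.331, -0.943, -0.001], [-0.002, -0.0, -1.0]]
wrist_force: [-0.8, 0.0, -2.1]
gripper_width: 0.292
gripper_force: 30.0
```

Run:
```python
from h import *
c=cap('side','s12')
go(.4989,.1574,.078,109.45)
# compare roller image with s9 (freshly lifted, same pose) by template shift
g=lambda f:cv2.cvtColor(L(f)['img'],cv2.COLOR_RGB2GRAY)
A,B=g('s9')[188:226,334:364],g('s12')[180:234,326:372]
m=cv2.matchTemplate(cv2.resize(B,None,fx=4,fy=4,interpolation=2),cv2.resize(A,None,fx=4,fy=4,interpolation=2),cv2.TM_CCOEFF_NORMED)
print('shift px',(np.array(cv2.minMaxLoc(m)[3])/4-8),m.max())
```

```text
t 18.35 tcp [0.4984 0.1565 0.1772] F [-0.1  0.3 -3.7] w 0.298 gf 29.988143637310714
shift [ 0.9 -0.6 99.2] rot [-0.0002  0.0018 -0.0017]
shift px [0.25 0.  ] 0.99385387
```

Emit:
move_arm --series '[{"grip":0,"xyz":[0.9,-0.6,8],"angular":[0,0.002,-0.002]},{"grip":0,"xyz":[0.9,-0.6,16],"angular":[0,0.002,-0.002]},{"grip":0,"xyz":[0.9,-0.6,26],"angular":[0,0.002,-0.002]},{"grip":0,"xyz":[0.9,-0.6,36],"angular":[0,0.002,-0.002]},{"grip":0,"xyz":[0.9,-0.6,46],"angular":[0,0.002,-0.002]},{"grip":0,"xyz":[0.9,-0.6,56],"angular":[0,0.002,-0.002]},{"grip":0,"xyz":[0.9,-0.6,66],"angular":[0,0.002,-0.002]},{"grip":0,"xyz":[0.9,-0.6,76],"angular":[0,0.002,-0.002]},{"grip":0,"xyz":[0.9,-0.6,84],"angular":[0,0.002,-0.002]},{"grip":0,"xyz":[0.9,-0.6,90],"angular":[0,0.002,-0.002]}]'

```text
time_s: 19.35
tcp_pos: [0.4987, 0.158, 0.0864]
ee_rot: [[0.942, 0.335, -0.0], [0.335, -0.942, -0.0], [-0.0, -0.0, -1.0]]
wrist_force: [-0.0, -0.4, -2.3]
gripper_width: 0.3
gripper_force: 30.0
```

```bash
python3 -c "
from h import *
go(.4989,.1574,.0771,109.45)"
```

```text
t 19.35 tcp [0.4987 0.158  0.0864] F [-0.  -0.4 -2.3] w 0.3 gf 29.98809935292229
shift [-0.   0.7  9.3] rot [-0.      0.0003  0.0017]
```

Emit:
move_arm --series '[{"grip":0,"xyz":[0,0.3,3],"angular":[0,0,0.001]},{"grip":0,"xyz":[0,0.5,6],"angular":[0,0,0.001]},{"grip":0,"xyz":[0,0.5,8],"angular":[0,0,0.001]},{"grip":0,"xyz":[0,0.5,9],"angular":[0,0,0.001]},{"grip":0,"xyz":[0,0.5,9.5],"angular":[0,0,0.001]},{"grip":0,"xyz":[0,0.5,9.5],"angular":[0,0,0.001]}]'

```text
time_s: 19.95
tcp_pos: [0.4991, 0.1577, 0.0779]
ee_rot: [[0.943, 0.334, 0.001], [0.334, -0.943, 0.0], [0.001, -0.0, -1.0]]
wrist_force: [1.1, -0.5, -2.4]
gripper_width: 0.295
gripper_force: 30.0
```

Emit:
move_arm --series '[{"grip":0,"xyz":[0,0,0.7],"angular":[0,0,0]},{"grip":0,"xyz":[0,0,1.2],"angular":[0,0,0]},{"grip":0,"xyz":[0,0,1.2],"angular":[0,0,0]}]'

```text
time_s: 20.25
tcp_pos: [0.4992, 0.1577, 0.077]
ee_rot: [[0.943, 0.334, 0.001], [0.334, -0.943, 0.0], [0.001, -0.0, -1.0]]
wrist_force: [-2.0, -0.8, 1.8]
gripper_width: 0.298
gripper_force: 30.0
```

Seated (about 4 N of contact). Releasing and retreating straight up.

Emit:
move_arm --series '[{"grip":0.4,"xyz":[0,0,0],"angular":[0,0,0]},{"grip":0.5,"xyz":[0,0,0],"angular":[0,0,0]},{"grip":0.6,"xyz":[0,0,0],"angular":[0,0,0]},{"grip":0.7,"xyz":[0,0,0],"angular":[0,0,0]},{"grip":0.7,"xyz":[0,0,0],"angular":[0,0,0]},{"grip":0.7,"xyz":[0,0,0],"angular":[0,0,0]}]'

```text
time_s: 20.85
tcp_pos: [0.499, 0.1577, 0.0765]
ee_rot: [[0.943, 0.334, 0.0], [0.334, -0.943, 0.0], [0.0, -0.0, -1.0]]
wrist_force: [0.1, -0.0, 0.2]
gripper_width: 0.682
gripper_force: 0.0
```

Emit:
move_arm --series '[{"grip":0.7,"xyz":[0,0,-6],"angular":[0,0,0]},{"grip":0.7,"xyz":[0,0,-14],"angular":[0,0,0]},{"grip":0.7,"xyz":[0,0,-26],"angular":[0,0,0]},{"grip":0.7,"xyz":[0,0,-40],"angular":[0,0,0]},{"grip":0.7,"xyz":[0,0,-56],"angular":[0,0,0]},{"grip":0.7,"xyz":[0,0,-76],"angular":[0,0,0]},{"grip":0.7,"xyz":[0,0,-100],"angular":[0,0,0]},{"grip":0.7,"xyz":[0,0,-120],"angular":[0,0,0]},{"grip":0.7,"xyz":[0,0,-135],"angular":[0,0,0]},{"grip":0.7,"xyz":[0,0,-135],"angular":[0,0,0]}]'

```text
time_s: 21.85
tcp_pos: [0.5004, 0.1583, 0.2151]
ee_rot: [[0.943, 0.334, 0.006], [0.334, -0.943, 0.004], [0.007, -0.001, -1.0]]
wrist_force: [0.5, 1.3, -0.2]
gripper_width: 0.701
gripper_force: 0.0
```

Run:
```python
from h import *
c=cap('side','s13');go(.4989,.1574,.21,109.45)
g=lambda f:cv2.cvtColor(L(f)['img'],cv2.COLOR_RGB2GRAY)
def match(x0,x1,y0,y1,n,f='s13'):
    up=lambda i:cv2.resize(i,None,fx=4,fy=4,interpolation=2)
    m=cv2.matchTemplate(up(g(f)[y0-6:y1+6,x0-6:x1+6]),up(g('s0')[y0:y1,x0:x1]),cv2.TM_CCOEFF_NORMED)
    print(n,np.array(cv2.minMaxLoc(m)[3])/4-6,m.max().round(3))
match(332,366,213,245,'roller');match(244,296,202,250,'screwdriver');match(256,284,176,196,'tape');match(288,316,208,250,'green1')
match(330,360,252,298,'turq')
```

```text
t 21.9 tcp [0.4994 0.158  0.2132] F [ 0.6 -0.  -0.8] w 0.699 gf 0.0
shift [-0.7  0.4  3.2] rot [-0.0013 -0.0038  0.0007]
roller [0.25 0.25] 0.613
screwdriver [0. 0.] 0.842
tape [0. 0.] 0.998
green1 [ 0.25 -0.25] 0.83
turq [-0.25  0.  ] 0.897
```

```bash
python3 -c "
from h import *
print(r.finish_job())"
```

```text
the job is handed in; nothing more can be done
None
```

I handed the job in after about 22 s, with no verdict shown: the five tiles read flush by wheel height against an end block, the roller is back in its rack upright, and the look-alikes, screwdriver and tape are unmoved.

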